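# Clip the check weight onto the stand's crossbar

## Robot

A 6-joint arm with a two-finger parallel gripper is mounted at the origin on the work surface; the furniture and walls round the work are solid. World frame = base frame: x ahead of the robot, y to its left, z up, the work surface at z = 0. Lengths are in m, angles in rad, forces in N, time in s.
With the tool pointing down it reaches from about 0.25 to 0.725 m from the base axis. Payload 4 kg.
Tool frame: the origin (TCP) lies on the front face of the gripper's body, between the roots of the fingers; the fingertips stand 73 mm ahead of it and the grasp point (between the pads) lies 54 mm ahead of it; z points along the fingers, y is the line along which they close (so a half turn about z gives the same grasp; the last joint's range is limited). The gripper opens to 85 mm and grips with 20 to 120 N. Pads are 22 mm wide; open, the fingers measure 114 mm over their backs; the gripper's body (76 mm by 85 mm) begins 54 mm behind the grasp point. The pads swing forward as they close: fully open they stand 13 mm farther back than shut.
Start: joints at [-1.146, 0.241, 0.005, 1.335, 0, 1.571], TCP at [0.206, -0.456, 0.304] pointing down, gripper open.
Joint ranges: [-2.72, 2.72], [-1.05, 1.87], [-1.09, 1.28], [-1.99, 2.15], [-1.42, 1.44], [-3.14, 3.14]. Speed limits (rad/s): [2.79, 2.79, 3.14, 3.14, 3.14, 3.14].

## Interface

Orientations are given as a unit quaternion [x, y, z, w].
In Python, from workcell import bot gives the robot as it stands. The module is installed in compiled form; this text tells all that it offers.
- The arm moves only by the tool step_arm, never from a script. Its argument "rows" is a list of rows, each a list of 2 entries, a list of its own where there are three numbers: the shift along the tool's x, y, z in mm, then the turn about the tool's z in degrees. A call has 1 to 12 rows; each row is the pose to reach, as a shift and turn from the pose commanded when the call began, along the tool's axes at that moment; what a row does not reach only later rows make up. A row lasts 1/8 s, in which the tool goes at most 62.5 mm and 10.7 degrees, less where a joint would pass 70% of its speed; a pose out of reach is approached as far as the arm can. A call with a gripper value outside its range is refused whole. "claw" is the gripper's target within -1 to 1 (shut at 1, half-way at 0, fully open at -1), set as the call begins (left out, the last holds). The fingers move at their own pace and stop on an object; the grip force is fixed at half the most. Time passes only in rows, so rows that repeat a pose let the fingers close. It gives the time, the measured TCP pose, the force, the opening and the grip force at its end, in the units of the state.
- bot.get_obs(): the state, without advancing time (a new reading comes with each control period).
- bot.camera(name): name is "side" or "top"; returns (picture, depth): 400x640x3 uint8, red, green, blue; 400x640 float32, m along the optical axis (not along the pixel's ray), 0 where there is no reading.
- bot.camera_params(name): a dict with "fx", "fy", "cx", "cy" (pixels), "D" ([k1, k2, p1, p2, k3] as OpenCV has them; the pictures are not rectified), "pose" (4x4, takes a point from camera to world coordinates). Camera axes: x right, y up, looking along -z (the intrinsics and any distortion apply to the point x, -y, -z); pixel columns grow to the right and rows downward; lengths in m; the calibration is good to about 2 mm. A picture is of the moment at which its call begins. camera_params takes no time and is no camera call.
- bot.job_done(): hands the job in; it is judged then, once.
Trained networks look in the newest picture that a camera, given by its name, has taken for a name from the list of things; names that differ only in an ending like _2 or _b are one class to them, and where a whole thing is asked for, a point or a joint stands for the part that bears it (a point fixed in the world has none). Each returns a list of dicts, best first, with "score" (0 to 1); they miss things now and then, are a little off and sometimes report something else, mostly with a low value. They report only what shows in the picture. A call takes as long as a camera call. They do not tell look-alikes from the thing itself.
- bot.trace(target, camera): "pixels" (400x640 bool, what is visible of it) and "uv" ([column, row] in pixels, amid what is visible of it).
The state is a dict: "clock": time; "joint_pos": joint angles; "joint_vel": joint speeds; "tau": joint torques, N m; "eef_pos": TCP position; "tool_rot": TCP orientation; "ft_force": force on the tool from outside, world axes, zero at the start; "ft_torque": the same for the moment, N m; "grip_width": finger opening in m; "grasp_force": force on a finger pad.
Only numpy, scipy, OpenCV 4.12 (cv2) and the standard library are available. Lean on these libraries where they do the work, as an engineer would, in place of code of your own. Each camera call takes 0.05 s, during which the arm holds its last target. There are 200 camera calls.

## Task

Hang the steel check weight on the crossbar of the low slotted stand by its snap hook: push the hook's gate side gently onto the bar (never with more than 15 N) until the bar is right inside the hook, then let the weight down so that the gate flicks shut beneath the bar, and leave it hanging free and still. The bar may be clamped anywhere along its slots, so find it by feel or by eye; leave the beaker, vial and dropper bottle where they stand.

Things in the scene. Friction and masses are not known exactly. Their poses are not given: they have to be found in the camera images.
- hook_weight: Loose plain-steel check weight, about 0.4 kg, 141 mm tall, standing upright on its flat round foot (50 mm across, 30 mm high) with a snap hook of 8 mm round steel on top (8 mm thick along y). Origin at the centre of its underside, z up, x towards the hook's mouth. In its x-z plane (mm): bottom arm z = 48, spine x = -13, crown centre (0, 86), inner radius 9, nose at x = 13 ending at z = 76.
- tab (a point): Centre of the weight's upright square grip tab (16 x 16 mm, from 101 to 141 mm above its underside); axes as those of the weight.
- mouth (a point): Middle of the hook's mouth, at x = 13, z = 66 mm of the weight, between nose and bottom arm; axes as those of the weight. A 10 mm bar enters when its centre is at z = 60 to 70 of the weight. It is right inside with its centre within 4 mm of x = 0 (the spine stops it at x = -4); then it can rise past the nose into the crown as the weight is let down.
- crown (a point): Where the centre of the bar lies when the weight hangs on it: inside the hook's crown, x = 0, 90 mm above the weight's underside; axes as those of the weight.
- gate (a joint): Angle of the gate (rad), 0 shut to 1.4 swung inwards: a dark steel finger, 5 mm thick, hinged at x = 13, z = 50 mm of the weight, free end at z = 77 behind the nose; springs shut. A bar centre at z = 66 touches it at x = 20. It gives way at about 4 N of push, needs up to 6 N with the bar at x = 0 (gate near 1 rad), and shuts again only once the bar is up in the crown.
- stand: Low aluminium stand fixed to the bench, with a round steel crossbar, 10 mm thick, along its y axis. Origin at the centre of the underside of its 130 x 170 x 10 mm base, z up, x away from the robot within 0.3 rad. Two slotted end plates, 8 mm thick, 110 mm long in x, tops at z = 140 mm, inner faces at y = -65 and +65 mm; the bar runs free between them.
- slots (a point): Point midway between the middles of the two slots, at x = 0, y = 0, z = 125 mm of the stand; axes as those of the stand. The bar's centre line is exactly at this height, but its x is unknown: it is clamped anywhere from 32 mm nearer to 32 mm farther along x, and does not slip under hand force.
- beaker: Bystander: 50 ml glass beaker, 46 mm across, 58 mm tall, origin at its underside.
- vial: Bystander: glass vial with screw cap, 25 mm across, 53 mm tall, origin at its underside.
- dropper: Bystander: amber dropper bottle, 32 mm across, 96 mm tall, origin at its underside.
Things that resemble listed ones, but are neither listed nor needed, are in the scene too. Of the things that look like the hook_weight, the smaller one is meant.

How it is judged:
On the way, in this order (a step that is already met when the one before it is completed fails the run):
1. the bar has pushed the gate open (value of joint gate above 0.5 rad and contact force between hook_weight and stand above 0.5 N), for 0.05 s.
2. the bar is up in the crown and the gate has shut beneath it (z of crown in the frame of stand between 0.119 and 0.131 m and x of crown in the frame of stand between -0.041 and 0.041 m and y of crown in the frame of stand between -0.06 and 0.06 m and value of joint gate below 0.1 rad), for 0.2 s.
At the end, for the whole second after the job is handed in: The weight hangs from the crossbar alone: the bar in the crown of the hook (crown point within 6 mm of bar height, between the end plates), gate shut (below 0.1 rad), weight upright within 0.2 rad, slower than 50 mm/s, its force on the bar above 1.5 N (all of step 2 and contact force between hook_weight and stand above 1.5 N and angle between hook_weight's own z axis and vertical below 0.2 rad and linear speed of hook_weight below 0.05 m/s); the robot touches nothing.
It fails at once if the hook presses on the stand or its bar with more than 15 N (contact force between hook_weight and stand above 15 N).
It fails at once if the beaker is shifted by more than 20 mm or tipped (distance of beaker from where it was at the start of the episode above 0.02 m or angle between beaker's own z axis and vertical above 0.4 rad).
It fails at once if the vial is shifted by more than 20 mm or tipped (distance of vial from where it was at the start of the episode above 0.02 m or angle between vial's own z axis and vertical above 0.4 rad).
It fails at once if the dropper is shifted by more than 20 mm or tipped (distance of dropper from where it was at the start of the episode above 0.02 m or angle between dropper's own z axis and vertical above 0.4 rad).
It also fails if it takes over 51 s, if anything falls off the work surface, if the arm or the gripper's body presses on something with over 40 N, if the wrist force passes 120 N, or if a joint passes its speed limit or range.

## Working session

There is one attempt and no reset: what is moved stays moved. The work goes in short steps, Python scripts to look and compute and a tool call to move; the robot and the scene stay as the last step left them, time stands still between calls to the robot, and variables do not carry over. Pictures are saved under pics/ and viewed, at most 10 in all, crops included, and the job is handed in when it is done.

Besides the shell and the picture viewer there is one more tool, called after "Request:" by a JSON object that holds its "fn" and its "kwargs", one argument or row to a line. step_arm: Moves the arm, as the interface text tells. Its arguments: {"type":"object","properties":{"rows":{"type":"array"},"claw":{"type":"number"}},"required":["rows"]}

```bash
mkdir -p pics; cat > h.py <<'E'
import numpy as np, cv2
from workcell import bot
def pts(cam, depth, mask):
    p=bot.camera_params(cam); v,u=np.nonzero(mask&(depth>0)); d=depth[v,u]
    K=np.array([[p['fx'],0,p['cx']],[0,p['fy'],p['cy']],[0,0,1]])
    n=cv2.undistortPoints(np.stack([u,v],1).astype(np.float64)[:,None],K,np.array(p['D'],float))[:,0]
    c=np.stack([n[:,0]*d,-n[:,1]*d,-d,np.ones(len(d))])
    return (np.array(p['pose'])@c)[:3].T
def snap(cam,name=None):
    im,d=bot.camera(cam)
    if name: cv2.imwrite(f'pics/{name}.png',im[:,:,::-1])
    return im,d
E
python3 - <<'E'
from h import *
o=bot.get_obs();print(o['clock'],o['eef_pos'],o['tool_rot'],o['grip_width'],o['ft_force'])
ims=[]
for c in('top','side'):
    im,d=snap(c,c+'0');ims.append(im)
    for t in('hook_weight','stand','beaker','vial','dropper'):
        for r in bot.trace(t,c):
            P=pts(c,d,r['pixels'])
            print(c,t,round(r['score'],2),np.round(r['uv']),len(P),np.round(np.median(P,0),3),np.round(np.percentile(P,2,axis=0),3),np.round(np.percentile(P,98,axis=0),3))
E
```

```text
0.0 [ 0.20587831 -0.45512642  0.30299721] [ 9.77527158e-01  2.10806872e-01 -2.12533820e-04 -1.03593536e-03] 0.08485799092082362 [ 0.00750715 -1.18631677 -0.53826829]
top hook_weight 0.91 [378. 250.] 639 [ 0.253 -0.219  0.047] [ 0.225 -0.26  -0.001] [ 0.293 -0.192  0.203]
top hook_weight 0.56 [368. 207.] 320 [ 0.374 -0.208  0.035] [ 0.356 -0.238  0.002] [ 0.399 -0.189  0.144]
top stand 0.86 [282. 165.] 3127 [0.515 0.013 0.013] [ 0.449 -0.071  0.005] [0.575 0.088 0.143]
top vial 0.47 [362. 159.] 83 [ 0.514 -0.188  0.05 ] [ 0.507 -0.199  0.01 ] [ 0.528 -0.179  0.059]
top dropper 0.75 [212. 151.] 153 [0.541 0.212 0.051] [0.532 0.202 0.015] [0.557 0.228 0.099]
side hook_weight 0.77 [330. 181.] 354 [ 0.375 -0.204  0.032] [ 0.353 -0.227 -0.   ] [ 0.397 -0.186  0.14 ]
side hook_weight 0.66 [373. 176.] 796 [ 0.255 -0.215  0.048] [ 0.225 -0.302  0.002] [ 0.285 -0.19   0.198]
side stand 0.94 [274. 223.] 3792 [0.506 0.017 0.056] [ 0.448 -0.066  0.004] [0.572 0.096 0.14 ]
side beaker 0.8 [307. 152.] 247 [ 0.471 -0.326  0.038] [ 0.451 -0.36   0.003] [ 0.493 -0.315  0.059]
side vial 0.46 [285. 178.] 48 [ 0.514 -0.185  0.026] [ 0.507 -0.202  0.005] [ 0.523 -0.177  0.054]
side dropper 0.63 [330. 178.] 421 [ 0.376 -0.205  0.032] [ 0.353 -0.324 -0.003] [ 0.403 -0.186  0.14 ]
side dropper 0.51 [237. 285.] 315 [0.539 0.225 0.045] [ 0.528  0.184 -0.001] [0.575 0.233 0.091]
```

View pics/top0.png

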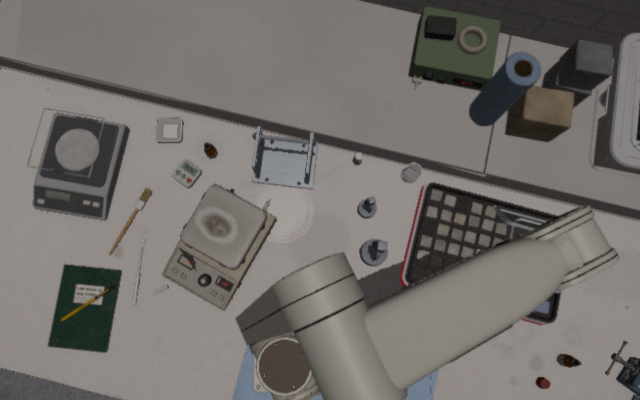

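View pics/side0.png

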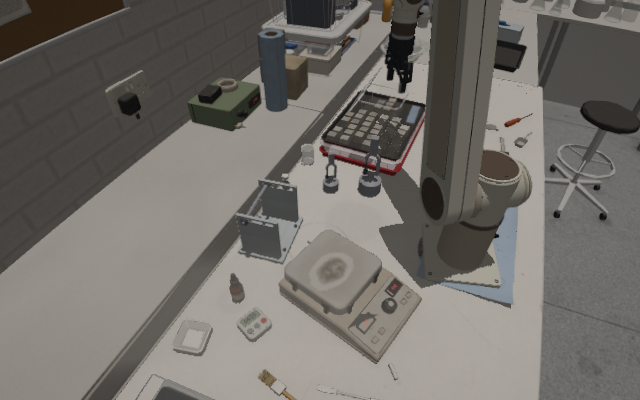

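```bash
python3 - <<'E'
import cv2,numpy as np
s=cv2.imread('pics/side0.png');t=cv2.imread('pics/top0.png')
a=cv2.resize(s[130:265,225:405],None,fx=4.4,fy=4.4,interpolation=2)
cv2.imwrite('pics/c1.png',a[:600,:800])
b=cv2.resize(t[120:275,240:400],None,fx=3.8,fy=3.8,interpolation=2)
cv2.imwrite('pics/c2.png',b[:600,:800])
E
python3 - <<'E'
from h import *
for c in('top','side'):
    im,d=snap(c); r=bot.trace('stand',c)[0]
    P=pts(c,d,r['pixels']); 
    lo=P[(P[:,2]>0.0)&(P[:,2]<0.02)]; 
    rect=cv2.minAreaRect((lo[:,:2]*1000).astype(np.float32)); print(c,'base',rect)
    hi=P[(P[:,2]>0.1)&(P[:,2]<0.16)]
    rect=cv2.minAreaRect((hi[:,:2]*1000).astype(np.float32)); print('hi',rect,len(hi))
    np.save(c+'_stand.npy',P)
    for r in bot.trace('hook_weight',c):
        P=pts(c,d,r['pixels'])
        for z0,z1 in((.003,.034),(.05,.1),(.1,.145),(.145,.2)):
            q=P[(P[:,2]>z0)&(P[:,2]<z1)]
            if len(q):
                w=np.linalg.svd(q[:,:2]-q[:,:2].mean(0))[2][0] if len(q)>2 else 0
                print(np.round(r['uv']),z0,len(q),np.round(np.median(q,0),4),np.round(q.min(0),3),np.round(q.max(0),3),w)
E
```

```text
top base ((519.1737670898438, 14.761245727539062), (180.9237823486328, 140.86083984375), 83.67665100097656)
hi ((512.2120971679688, 9.399345397949219), (164.52764892578125, 109.05010223388672), 83.0780029296875) 597
[366. 208.] 0.003 125 [ 0.3687 -0.2041  0.0302] [ 0.355 -0.235  0.006] [ 0.399 -0.188  0.034] [0.56149875 0.82747759]
[366. 208.] 0.05 43 [ 0.3733 -0.2125  0.059 ] [ 0.363 -0.219  0.05 ] [ 0.395 -0.202  0.098] [-0.94055051 -0.33965384]
[366. 208.] 0.1 60 [ 0.3761 -0.2108  0.1382] [ 0.369 -0.22   0.103] [ 0.386 -0.203  0.145] [0.65440271 0.75614621]
[366. 208.] 0.145 1 [ 0.3844 -0.2132  0.1453] [ 0.384 -0.213  0.145] [ 0.384 -0.213  0.145] 0
side base ((518.9383544921875, 8.261680603027344), (180.02342224121094, 147.49903869628906), 83.4066390991211)
hi ((511.0189208984375, 15.786460876464844), (161.3506622314453, 110.90187072753906), 82.82011413574219) 1010
[370. 176.] 0.003 168 [ 0.255  -0.1951  0.0195] [ 0.22  -0.22   0.003] [ 0.289 -0.187  0.034] [-0.99987539  0.01578638]
[370. 176.] 0.05 136 [ 0.2553 -0.2201  0.071 ] [ 0.231 -0.319  0.05 ] [ 0.28  -0.211  0.1  ] [ 0.99083643 -0.13506731]
[370. 176.] 0.1 90 [ 0.244  -0.2209  0.1259] [ 0.231 -0.229  0.1  ] [ 0.276 -0.214  0.144] [-0.99213019  0.12521056]
[370. 176.] 0.145 162 [ 0.2543 -0.2156  0.1783] [ 0.242 -0.237  0.145] [ 0.267 -0.21   0.2  ] [0.9823891 0.1868466]
[331. 180.] 0.003 184 [ 0.3731 -0.1958  0.0273] [ 0.351 -0.357  0.003] [ 0.405 -0.184  0.034] [-0.11373398  0.99351124]
[331. 180.] 0.05 75 [ 0.3774 -0.2098  0.0774] [ 0.359 -0.219  0.05 ] [ 0.393 -0.203  0.1  ] [-0.96368113 -0.26705559]
[331. 180.] 0.1 80 [ 0.3762 -0.2059  0.1254] [ 0.368 -0.218  0.102] [ 0.385 -0.201  0.144] [-0.89009071  0.45578343]
```

View pics/c1.png

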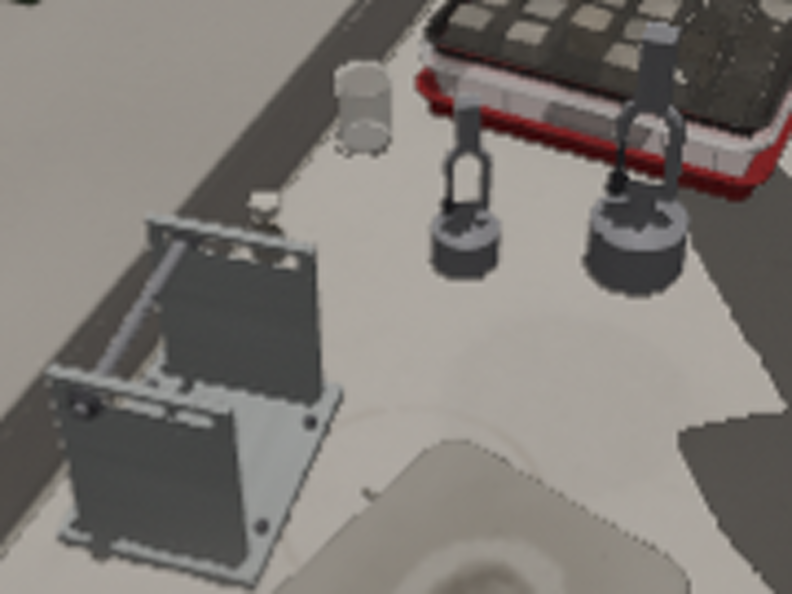

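View pics/c2.png

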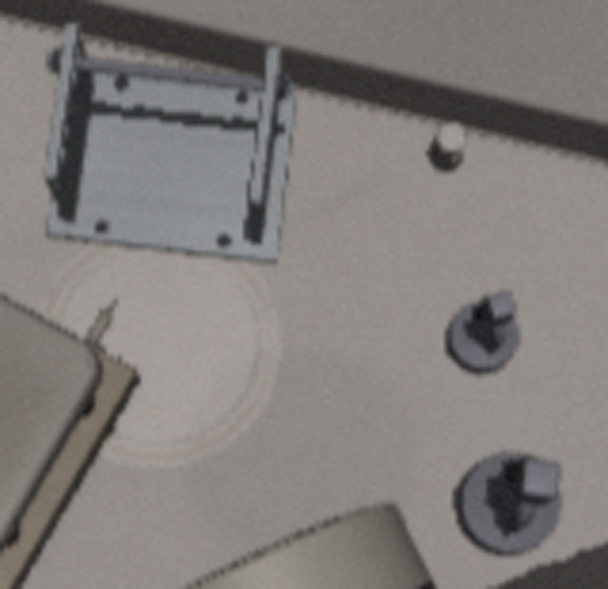

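Candidates: small weight, side (330,181) / top (367,208), top at 0.141 m; big one, side (372,176) / top (378,250), top at 0.20 m. The task means the small 141 mm one, and the crops confirm it. Its gate faces away from the robot (+x), and the bar is clamped near the far end of the slots.

Request:
{"fn": "step_arm", "kwargs": {
  "rows": [
    [[256,-154,0],-83],
    [[256,-154,0],-83],
    [[256,-154,0],-83],
    [[256,-154,0],-83],
    [[256,-154,0],-83],
    [[256,-154,0],-83],
    [[256,-154,0],-83],
    [[256,-154,0],-83],
    [[256,-154,0],-83],
    [[256,-154,0],-83]
  ],
  "claw": -1
}}

```text
clock: 2.15
eef_pos: [0.3758, -0.2098, 0.3039]
tool_rot: [0.593, 0.805, 0.0, 0.0]
ft_force: [-0.2, 0.3, 0.2]
grip_width: 0.0856
grasp_force: 0.0
```

```bash
cat > q.py <<'E'
from h import *
from scipy.spatial.transform import Rotation as R
o=bot.get_obs();r=R.from_quat(o['tool_rot']).as_matrix()
print('t',o['clock'],'p',np.round(o['eef_pos'],4),'yang',np.degrees(np.arctan2(r[1,1],r[0,1])),'z',np.round(r[:,2],3),'w',o['grip_width'],o['grasp_force'],'F',np.round(o['ft_force'],2),'q',np.round(o['joint_pos'],2))
E
python3 - <<'E'
from h import *
import q
for c in ('top','side'):
    im,d=snap(c,c+'1')
    for r in bot.trace('hook_weight',c):
        P=pts(c,d,r['pixels']);b=P[(P[:,2]>.132)&(P[:,2]<.146)]
        print(c,np.round(r['uv']),len(P),len(b),np.round(np.median(b,0),4) if len(b) else '')
s=cv2.imread('pics/side1.png');t=cv2.imread('pics/top1.png')
cv2.imwrite('pics/c3.png',np.hstack([cv2.resize(a,(400,400),interpolation=2) for a in (s[90:220,260:390],t[140:270,310:440])]))
# bar
for c in ('top','side'):
    P=np.load(c+'_stand.npy');y=np.radians(-6.7);ca,sa=np.cos(y),np.sin(y)
    Q=P.copy();Q[:,0]=P[:,0]*ca+P[:,1]*sa;Q[:,1]=-P[:,0]*sa+P[:,1]*ca
    hi=Q[(Q[:,2]>.1)&(Q[:,2]<.16)];m=(hi[:,1].min()+hi[:,1].max())/2
    b=hi[abs(hi[:,1]-m)<50]
    print(c,'hi range',hi.min(0),hi.max(0),'bar n',len(b),np.median(b,0),b.std(0),'slope',np.polyfit(b[:,1],b[:,0],1))
E
```

```text
t 2.15 p [ 0.3758 -0.2098  0.3039] yang 17.221421569526367 z [ 0. -0. -1.] w 0.08557126222642648 0.0 F [-0.17  0.3   0.25] q [-0.51  0.1  -0.16  1.3   0.    0.76]
side [331. 177.] 410 30 [ 0.3765 -0.2089  0.1388]
side [370. 177.] 792 34 [ 0.2523 -0.22    0.1375]
top hi range [ 0.45283062 -0.01327357  0.10060085] [0.56240779 0.15122053 0.14862483] bar n 597 [0.53521252 0.08633944 0.13378385] [0.03030083 0.06105466 0.0099573 ] slope [-0.02721997  0.52090531]
side hi range [ 0.44965784 -0.00552873  0.10002237] [0.561694   0.1556979  0.14247905] bar n 1010 [0.51461018 0.10466643 0.1250215 ] [0.0322964  0.0657155  0.01259463] slope [0.00927216 0.50864396]
```

View pics/c3.png

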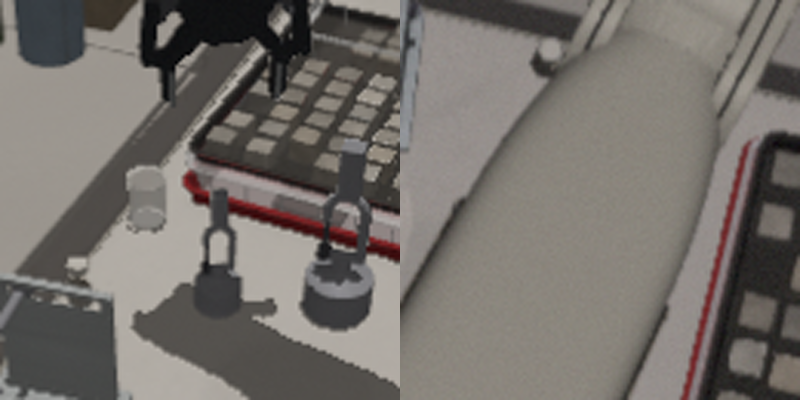

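The side view shows the fingers straddling the small weight's tab (fingers at 165/280, tab at 220 in the crop); the top view is blocked by the arm. I'll go down and grip.

Request:
{"fn": "step_arm", "kwargs": {
  "rows": [
    [[0,0,50],0],
    [[0,0,100],0],
    [[0,0,127],0],
    [[0,0,127],0],
    [[0,0,127],0]
  ],
  "claw": -1
}}

```text
clock: 2.98
eef_pos: [0.3766, -0.2102, 0.178]
tool_rot: [0.593, 0.806, 0.0, 0.001]
ft_force: [0.7, -0.4, 0.7]
grip_width: 0.0855
grasp_force: 0.0
```

Request:
{"fn": "step_arm", "kwargs": {
  "rows": [
    [[0,0,0],0],
    [[0,0,0],0],
    [[0,0,0],0],
    [[0,0,0],0],
    [[0,0,0],0],
    [[0,0,0],0],
    [[0,0,0],0],
    [[0,0,0],0]
  ],
  "claw": 1
}}

```text
clock: 3.98
eef_pos: [0.3759, -0.2099, 0.1773]
tool_rot: [0.592, 0.806, -0.0, 0.0]
ft_force: [-1.8, 0.2, 5.2]
grip_width: 0.0151
grasp_force: 59.6
```

```bash
python3 - <<'E'
from h import *
import q
y=np.radians(-6.7)
for c in ('top','side'):
    P=np.load(c+'_stand.npy');ca,sa=np.cos(y),np.sin(y)
    Q=P.copy();Q[:,0]=P[:,0]*ca+P[:,1]*sa;Q[:,1]=-P[:,0]*sa+P[:,1]*ca
    hi=Q[(Q[:,2]>.1)&(Q[:,2]<.16)];m=(hi[:,1].min()+hi[:,1].max())/2
    b=hi[(abs(hi[:,1]-m)<.05)&(hi[:,2]<.138)]
    print(c,'range',np.percentile(hi,1,axis=0),np.percentile(hi,99,axis=0),'bar',len(b),np.median(b,0),b.std(0),'slope',np.polyfit(b[:,1],b[:,0],1))
im,d=snap('side','side2')
for r in bot.trace('hook_weight','side'):
    P=pts('side',d,r['pixels']);k=P[(P[:,2]>.05)&(P[:,2]<.1)]
    print(np.round(r['uv']),len(k),np.median(k,0),P[:,2].max())
cv2.imwrite('pics/c4.png',cv2.resize(cv2.imread('pics/side2.png')[100:210,270:410],(763,600),interpolation=2))
E
```

```text
t 3.975 p [ 0.3759 -0.2099  0.1773] yang 17.335229797831992 z [ 0.    -0.001 -1.   ] w 0.015093966101372779 59.61245656013489 F [-1.84  0.23  5.22] q [-0.51  0.21 -0.39  0.97 -0.    0.76]
top range [ 0.45482136 -0.01032536  0.10268439] [0.56015676 0.14833162 0.14724185] bar 144 [0.54056028 0.07027102 0.13016051] [0.00296264 0.0287877  0.00277128] slope [0.02442019 0.53912414]
side range [ 0.45188739 -0.00264894  0.10043948] [0.55982225 0.15154255 0.14094959] bar 117 [0.53692989 0.07705082 0.12785455] [0.00267832 0.02920455 0.00199617] slope [0.01676329 0.53585943]
[370. 174.] 140 [ 0.25403745 -0.22001871  0.07145173] 0.20022922311791136
[333. 181.] 14 [ 0.38388821 -0.20815218  0.05208408] 0.14222815609182726
```

View pics/c4.png

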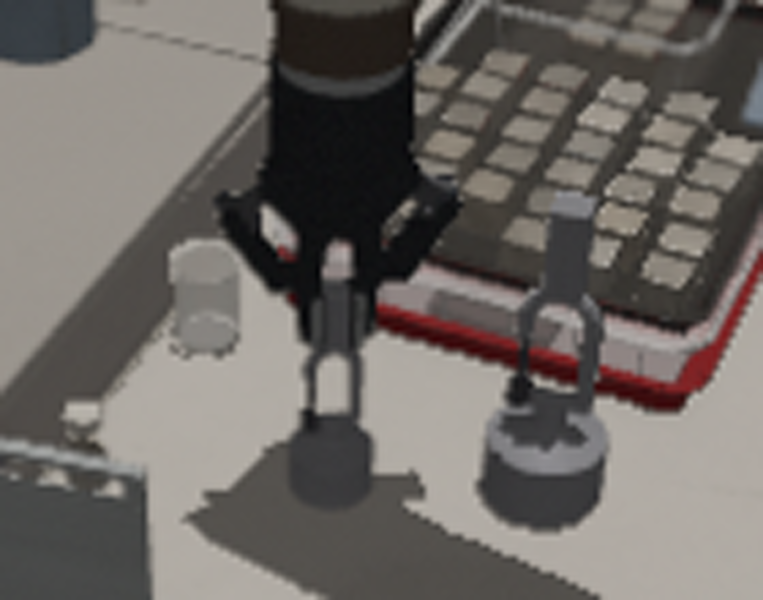

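Gripped squarely (15 mm on the tab), gate facing away. The underside sits 177 mm below the TCP. The bar is near world (0.543, 0.009) with the stand yawed about -7.3°. Next: lift, carry over, stop 50 mm short of the bar.

Request:
{"fn": "step_arm", "kwargs": {
  "rows": [
    [[0,0,-30],0],
    [[0,0,-80],0],
    [[0,0,-130],0],
    [[0,0,-180],0],
    [[45,45,-180],8],
    [[90,90,-180],16],
    [[135,134,-180],24.6],
    [[180,179,-180],24.6],
    [[180,179,-180],24.6],
    [[180,179,-180],24.6],
    [[180,179,-180],24.6]
  ]
}}

```text
clock: 5.45
eef_pos: [0.4923, 0.0144, 0.3562]
tool_rot: [0.751, 0.66, -0.001, -0.001]
ft_force: [-1.4, -0.5, -4.4]
grip_width: 0.0153
grasp_force: 59.1
```

```bash
python3 - <<'E'
from h import *
import q
im,d=snap('side','side3');im2,d2=snap('top','top3')
for t in ('hook_weight','stand'):
  for r in bot.trace(t,'side'):
    P=pts('side',d,r['pixels']);print(t,np.round(r['uv']),len(P),np.round(np.median(P,0),3),np.round(np.percentile(P,3,axis=0),3),np.round(np.percentile(P,97,axis=0),3))
s=cv2.imread('pics/side3.png');t=cv2.imread('pics/top3.png')
cv2.imwrite('pics/c5.png',np.hstack([cv2.resize(a,(400,400),interpolation=2) for a in (s[130:270,210:350],t[100:220,230:350])]))
E
```

```text
t 5.45 p [0.4923 0.0144 0.3562] yang -7.338260615744803 z [-0.002 -0.    -1.   ] w 0.01532186029741742 59.12222921848297 F [-1.35 -0.5  -4.35] q [ 0.03  0.21  0.1   1.46 -0.    1.73]
hook_weight [371. 176.] 909 [ 0.254 -0.216  0.048] [ 0.223 -0.33  -0.   ] [ 0.284 -0.19   0.197]
hook_weight [271. 176.] 597 [0.491 0.02  0.211] [ 0.468 -0.001  0.18 ] [0.513 0.039 0.317]
hook_weight [308. 152.] 246 [ 0.47  -0.325  0.038] [ 0.451 -0.361  0.004] [ 0.491 -0.316  0.057]
stand [275. 225.] 3486 [0.502 0.047 0.048] [ 0.449 -0.06   0.005] [0.569 0.094 0.138]
```

View pics/c5.png

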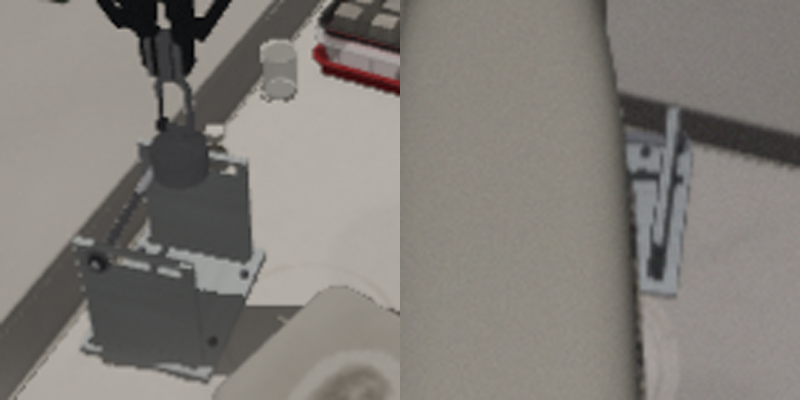

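The weight hangs straight in the grip, gate side toward the bar and centred between the plates. Lowering so the bar is level with the mouth.

Request:
{"fn": "step_arm", "kwargs": {
  "rows": [
    [[0,0,40],0],
    [[0,0,80],0],
    [[0,0,110],0],
    [[0,0,120],0],
    [[0,0,120],0],
    [[0,0,120],0],
    [[0,0,120],0]
  ]
}}

```text
clock: 6.52
eef_pos: [0.4939, 0.0154, 0.2383]
tool_rot: [0.75, 0.661, 0.001, 0.001]
ft_force: [-0.2, 0.0, -4.7]
grip_width: 0.0152
grasp_force: 59.3
```

```bash
python3 - <<'E'
from h import *
import q
im,d=snap('side','side4')
for t in ('hook_weight',):
  for r in bot.trace(t,'side'):
    P=pts('side',d,r['pixels']);print(t,np.round(r['uv']),len(P),np.round(np.median(P,0),3),np.round(np.percentile(P,3,axis=0),3),np.round(np.percentile(P,97,axis=0),3))
s=cv2.imread('pics/side4.png')
cv2.imwrite('pics/c6.png',cv2.resize(s[150:250,215:315],(600,600),interpolation=2))
E
```

```text
t 6.525 p [0.4939 0.0154 0.2383] yang -7.264279604831799 z [ 0.003  0.    -1.   ] w 0.015151188882288277 59.319918751716614 F [-0.23  0.04 -4.74] q [ 0.03  0.27 -0.14  1.17 -0.    1.73]
hook_weight [370. 174.] 853 [ 0.256 -0.216  0.05 ] [ 0.228 -0.347  0.004] [ 0.284 -0.19   0.197]
hook_weight [275. 212.] 403 [0.491 0.02  0.096] [ 0.47  -0.049  0.065] [0.515 0.036 0.2  ]
```

View pics/c6.png

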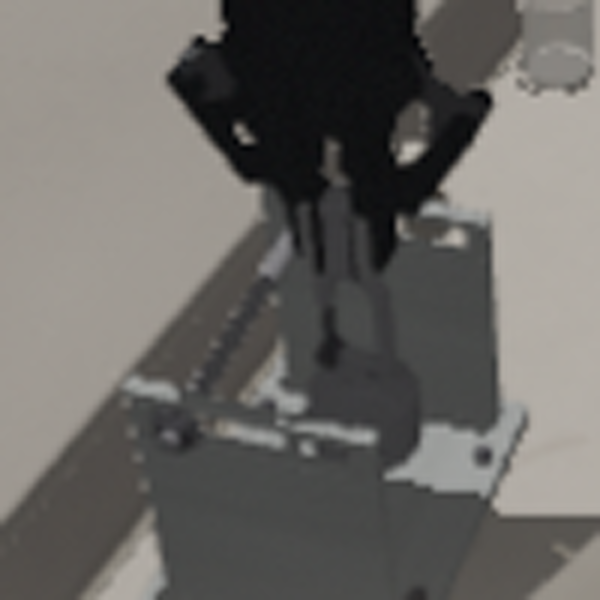

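Clear of the bar by about 50 mm, and at mouth height (weight z ≈ 65). I'll creep forward and watch the force.

Request:
{"fn": "step_arm", "kwargs": {
  "rows": [
    [[0,8,0],0],
    [[0,16,0],0],
    [[0,22,0],0],
    [[0,22,0],0],
    [[0,22,0],0]
  ]
}}

```text
clock: 7.25
eef_pos: [0.5147, 0.0126, 0.2366]
tool_rot: [0.75, 0.661, -0.0, -0.0]
ft_force: [-0.9, -0.5, -4.5]
grip_width: 0.0149
grasp_force: 59.3
```

Request:
{"fn": "step_arm", "kwargs": {
  "rows": [
    [[0,2,0],0],
    [[0,4,0],0],
    [[0,4,0],0],
    [[0,4,0],0]
  ]
}}

```text
clock: 7.75
eef_pos: [0.5188, 0.0121, 0.2369]
tool_rot: [0.75, 0.661, -0.0, -0.0]
ft_force: [-0.3, 0.0, -5.5]
grip_width: 0.015
grasp_force: 59.4
```

Request:
{"fn": "step_arm", "kwargs": {
  "rows": [
    [[0,2,0],0],
    [[0,4,0],0],
    [[0,4,0],0],
    [[0,4,0],0]
  ]
}}

```text
clock: 8.25
eef_pos: [0.5228, 0.0116, 0.2369]
tool_rot: [0.75, 0.661, -0.0, -0.0]
ft_force: [-0.1, -0.8, -5.0]
grip_width: 0.0154
grasp_force: 59.4
```

Now at the predicted contact; 2–3 mm steps.

Request:
{"fn": "step_arm", "kwargs": {
  "rows": [
    [[0,1,0],0],
    [[0,2,0],0],
    [[0,3,0],0],
    [[0,3,0],0],
    [[0,3,0],0]
  ]
}}

```text
clock: 8.88
eef_pos: [0.5252, 0.0113, 0.2367]
tool_rot: [0.75, 0.661, -0.0, -0.001]
ft_force: [-3.9, 0.3, -2.4]
grip_width: 0.0156
grasp_force: 59.5
```

Request:
{"fn": "step_arm", "kwargs": {
  "rows": [
    [[0,1,0],0],
    [[0,2,0],0],
    [[0,3,0],0],
    [[0,3,0],0],
    [[0,3,0],0]
  ]
}}

```text
clock: 9.5
eef_pos: [0.5285, 0.0109, 0.2366]
tool_rot: [0.75, 0.661, -0.0, -0.0]
ft_force: [-4.3, 0.5, -3.9]
grip_width: 0.0154
grasp_force: 59.5
```

Request:
{"fn": "step_arm", "kwargs": {
  "rows": [
    [[0,1,0],0],
    [[0,2,0],0],
    [[0,3,0],0],
    [[0,3,0],0],
    [[0,3,0],0]
  ]
}}

```text
clock: 10.12
eef_pos: [0.5311, 0.0105, 0.2362]
tool_rot: [0.75, 0.661, -0.001, -0.001]
ft_force: [-5.4, 1.4, -6.3]
grip_width: 0.0153
grasp_force: 59.3
```

Request:
{"fn": "step_arm", "kwargs": {
  "rows": [
    [[0,1,0],0],
    [[0,2,0],0],
    [[0,3,0],0],
    [[0,3,0],0],
    [[0,3,0],0]
  ]
}}

```text
clock: 10.75
eef_pos: [0.5338, 0.0101, 0.2359]
tool_rot: [0.75, 0.661, -0.001, -0.001]
ft_force: [-6.9, 0.5, -6.4]
grip_width: 0.015
grasp_force: 59.3
```

Request:
{"fn": "step_arm", "kwargs": {
  "rows": [
    [[0,1,0],0],
    [[0,2,0],0],
    [[0,3,0],0],
    [[0,3,0],0],
    [[0,3,0],0]
  ]
}}

```text
clock: 11.38
eef_pos: [0.5367, 0.0097, 0.2356]
tool_rot: [0.75, 0.661, -0.001, -0.001]
ft_force: [-4.1, 1.4, -7.0]
grip_width: 0.0154
grasp_force: 59.2
```

Request:
{"fn": "step_arm", "kwargs": {
  "rows": [
    [[0,1,0],0],
    [[0,2,0],0],
    [[0,3,0],0],
    [[0,3,0],0],
    [[0,3,0],0]
  ]
}}

```text
clock: 12.0
eef_pos: [0.5398, 0.0093, 0.2357]
tool_rot: [0.75, 0.661, -0.001, -0.001]
ft_force: [-4.9, 0.9, -6.3]
grip_width: 0.0157
grasp_force: 59.1
```

Request:
{"fn": "step_arm", "kwargs": {
  "rows": [
    [[0,1,0],0],
    [[0,2,0],0],
    [[0,2,0],0],
    [[0,2,0],0]
  ]
}}

```text
clock: 12.5
eef_pos: [0.5424, 0.009, 0.2363]
tool_rot: [0.75, 0.661, -0.001, -0.0]
ft_force: [-4.7, 0.1, -8.3]
grip_width: 0.0152
grasp_force: 59.1
```

Request:
{"fn": "step_arm", "kwargs": {
  "rows": [
    [[0,0.5,0],0],
    [[0,1,0],0],
    [[0,1.5,0],0],
    [[0,1.5,0],0]
  ]
}}

```text
clock: 13.0
eef_pos: [0.544, 0.0089, 0.2367]
tool_rot: [0.75, 0.661, -0.0, -0.0]
ft_force: [-4.5, 0.7, -8.1]
grip_width: 0.0151
grasp_force: 59.0
```

```bash
python3 - <<'E'
from h import *
import q
im,d=snap('side','side5')
for t in ('hook_weight',):
  for r in bot.trace(t,'side'):
    P=pts('side',d,r['pixels']);print(t,np.round(r['uv']),len(P),np.round(np.median(P,0),3),np.round(np.percentile(P,3,axis=0),3),np.round(np.percentile(P,97,axis=0),3))
s=cv2.imread('pics/side5.png')
cv2.imwrite('pics/c7.png',cv2.resize(s[155:235,220:300],(600,600),interpolation=2))
E
```

```text
t 13.0 p [0.544  0.0089 0.2367] yang -7.264426740384788 z [-0.001 -0.    -1.   ] w 0.015137300939379088 59.02819097042084 F [-4.55  0.71 -8.11] q [ 0.02  0.36 -0.    1.21  0.    1.71]
hook_weight [258. 208.] 280 [0.539 0.014 0.094] [0.52  0.    0.069] [0.554 0.032 0.199]
hook_weight [371. 178.] 870 [ 0.255 -0.216  0.049] [ 0.226 -0.328  0.005] [ 0.284 -0.19   0.198]
```

View pics/c7.png

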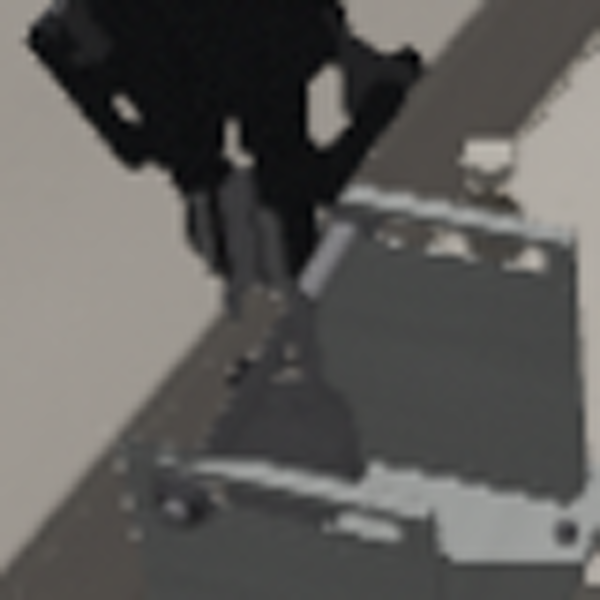

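The picture shows the bar inside the hook, with the far part of the bar meeting the hook at (310,280). The force is steady at about 4.5 N horizontal. Next, let the weight down in steps.

Request:
{"fn": "step_arm", "kwargs": {
  "rows": [
    [[0,0,2],0],
    [[0,0,4],0],
    [[0,0,6],0],
    [[0,0,6],0]
  ]
}}

```text
clock: 13.6
eef_pos: [0.5448, 0.0089, 0.231]
tool_rot: [0.75, 0.661, 0.001, 0.001]
ft_force: [-2.9, 0.5, -8.0]
grip_width: 0.0153
grasp_force: 59.1
```

Request:
{"fn": "step_arm", "kwargs": {
  "rows": [
    [[0,0,2],0],
    [[0,0,4],0],
    [[0,0,6],0],
    [[0,0,6],0]
  ]
}}

```text
clock: 14.1
eef_pos: [0.5445, 0.0089, 0.2246]
tool_rot: [0.75, 0.661, 0.0, 0.0]
ft_force: [-1.0, 0.7, -9.4]
grip_width: 0.0155
grasp_force: 58.9
```

Request:
{"fn": "step_arm", "kwargs": {
  "rows": [
    [[0,0,2],0],
    [[0,0,4],0],
    [[0,0,6],0],
    [[0,0,6],0],
    [[0,0,6],0]
  ]
}}

```text
clock: 14.72
eef_pos: [0.5443, 0.0089, 0.2191]
tool_rot: [0.75, 0.661, 0.0, 0.0]
ft_force: [-0.3, -0.5, -4.4]
grip_width: 0.015
grasp_force: 59.6
```

The force has returned to the bare weight, so the gate has shut. Lowering gently to bear on the bar.

Request:
{"fn": "step_arm", "kwargs": {
  "rows": [
    [[0,0,1],0],
    [[0,0,2],0],
    [[0,0,3],0],
    [[0,0,4],0],
    [[0,0,4],0]
  ]
}}

```text
clock: 15.35
eef_pos: [0.5441, 0.0089, 0.2147]
tool_rot: [0.75, 0.661, -0.0, -0.0]
ft_force: [0.5, 0.4, -4.5]
grip_width: 0.0152
grasp_force: 59.6
```

Request:
{"fn": "step_arm", "kwargs": {
  "rows": [
    [[0,0,0.5],0],
    [[0,0,1],0],
    [[0,0,1],0],
    [[0,0,1],0]
  ]
}}

```text
clock: 15.85
eef_pos: [0.5442, 0.0089, 0.2139]
tool_rot: [0.75, 0.661, 0.0, 0.0]
ft_force: [0.5, -0.3, -4.0]
grip_width: 0.0152
grasp_force: 59.6
```

Request:
{"fn": "step_arm", "kwargs": {
  "rows": [
    [[0,0,0.5],0],
    [[0,0,1],0],
    [[0,0,1],0],
    [[0,0,1],0]
  ]
}}

```text
clock: 16.35
eef_pos: [0.5442, 0.0089, 0.2129]
tool_rot: [0.75, 0.661, -0.0, -0.0]
ft_force: [-0.3, 1.3, -5.4]
grip_width: 0.0151
grasp_force: 59.6
```

Request:
{"fn": "step_arm", "kwargs": {
  "rows": [
    [[0,0,0.5],0],
    [[0,0,1],0],
    [[0,0,1],0],
    [[0,0,1],0]
  ]
}}

```text
clock: 16.85
eef_pos: [0.5443, 0.0089, 0.2123]
tool_rot: [0.75, 0.661, 0.0, 0.0]
ft_force: [-0.2, -0.1, -0.2]
grip_width: 0.0151
grasp_force: 60.1
```

Request:
{"fn": "step_arm", "kwargs": {
  "rows": [
    [[0,0,0.5],0],
    [[0,0,0.5],0],
    [[0,0,0.5],0]
  ]
}}

```text
clock: 17.23
eef_pos: [0.5443, 0.0089, 0.2121]
tool_rot: [0.75, 0.661, 0.0, 0.0]
ft_force: [-2.4, 1.0, 5.3]
grip_width: 0.0153
grasp_force: 61.0
```

Bar found; back off 0.5 mm so that only the weight bears on it, then open.

Request:
{"fn": "step_arm", "kwargs": {
  "rows": [
    [[0,0,-0.6],0],
    [[0,0,-0.6],0],
    [[0,0,-0.6],0]
  ]
}}

```text
clock: 17.6
eef_pos: [0.5443, 0.0089, 0.2121]
tool_rot: [0.75, 0.661, 0.0, 0.0]
ft_force: [-1.2, 0.1, 3.6]
grip_width: 0.0156
grasp_force: 60.8
```

Request:
{"fn": "step_arm", "kwargs": {
  "rows": [
    [[0,0,0],0],
    [[0,0,0],0],
    [[0,0,0],0],
    [[0,0,0],0],
    [[0,0,0],0],
    [[0,0,0],0],
    [[0,0,0],0],
    [[0,0,0],0]
  ],
  "claw": -1
}}

```text
clock: 18.6
eef_pos: [0.5442, 0.0089, 0.212]
tool_rot: [0.75, 0.661, 0.0, 0.0]
ft_force: [-0.6, -0.0, -0.0]
grip_width: 0.0853
grasp_force: 0.0
```

```bash
python3 - <<'E'
from h import *
import q
im,d=snap('side','side6')
for r in bot.trace('hook_weight','side'):
    P=pts('side',d,r['pixels']);print(np.round(r['uv']),len(P),np.round(np.median(P,0),3),np.round(np.percentile(P,3,axis=0),3),np.round(np.percentile(P,97,axis=0),3))
s=cv2.imread('pics/side6.png')
cv2.imwrite('pics/c8.png',cv2.resize(s[155:235,220:300],(600,600),interpolation=2))
E
```

```text
t 18.6 p [0.5442 0.0089 0.212 ] yang -7.2604593730614875 z [ 0.  0. -1.] w 0.08528456944438662 0.0 F [-0.58 -0.02 -0.01] q [ 0.02  0.38 -0.04  1.15  0.    1.71]
[256. 198.] 199 [0.539 0.012 0.14 ] [ 0.525 -0.003  0.065] [0.555 0.017 0.175]
[371. 171.] 950 [ 0.255 -0.217  0.049] [ 0.225 -0.333  0.001] [ 0.284 -0.191  0.198]
```

View pics/c8.png

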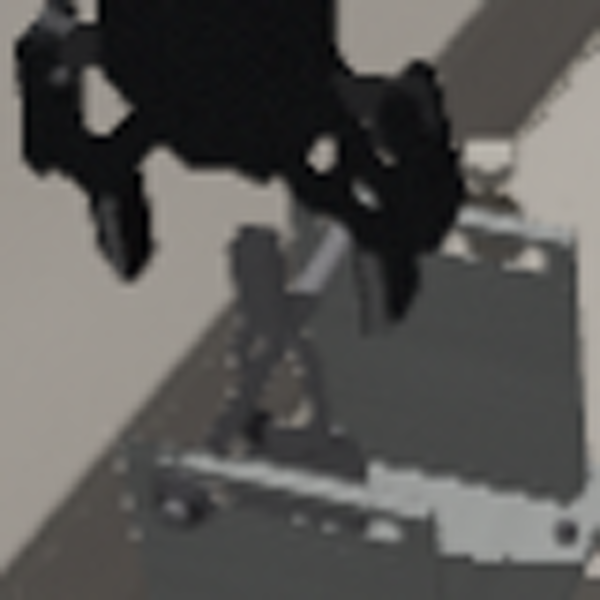

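The weight hangs from the bar between the open fingers, with its tab top at z ≈ 0.175 as expected. Retreat straight up, let it settle, check and hand in.

Request:
{"fn": "step_arm", "kwargs": {
  "rows": [
    [[0,0,-10],0],
    [[0,0,-30],0],
    [[0,0,-60],0],
    [[0,0,-100],0],
    [[0,0,-130],0],
    [[0,0,-130],0],
    [[0,0,-130],0],
    [[0,0,-130],0],
    [[0,0,-130],0],
    [[0,0,-130],0],
    [[0,0,-130],0],
    [[0,0,-130],0]
  ]
}}

```text
clock: 20.2
eef_pos: [0.5442, 0.0089, 0.3419]
tool_rot: [0.75, 0.661, -0.0, -0.0]
ft_force: [0.1, 0.3, -1.2]
grip_width: 0.0857
grasp_force: 0.0
```

Request:
{"fn": "step_arm", "kwargs": {
  "rows": [
    [[0,0,0],0],
    [[0,0,0],0],
    [[0,0,0],0],
    [[0,0,0],0],
    [[0,0,0],0],
    [[0,0,0],0],
    [[0,0,0],0],
    [[0,0,0],0],
    [[0,0,0],0],
    [[0,0,0],0],
    [[0,0,0],0],
    [[0,0,0],0]
  ]
}}

```text
clock: 21.7
eef_pos: [0.5441, 0.0089, 0.342]
tool_rot: [0.75, 0.661, -0.0, -0.0]
ft_force: [1.0, -0.5, 0.4]
grip_width: 0.0857
grasp_force: 0.0
```

Request:
{"fn": "step_arm", "kwargs": {
  "rows": [
    [[0,0,0],0],
    [[0,0,0],0],
    [[0,0,0],0],
    [[0,0,0],0],
    [[0,0,0],0],
    [[0,0,0],0],
    [[0,0,0],0],
    [[0,0,0],0],
    [[0,0,0],0],
    [[0,0,0],0],
    [[0,0,0],0],
    [[0,0,0],0]
  ]
}}

```text
clock: 23.2
eef_pos: [0.5442, 0.0089, 0.342]
tool_rot: [0.75, 0.661, -0.0, 0.0]
ft_force: [0.4, 0.3, -0.1]
grip_width: 0.0854
grasp_force: 0.0
```

```bash
python3 - <<'E'
from h import *
import q
for i in range(6):
    im,d=snap('side','side7_%d'%i)
    r=min(bot.trace('hook_weight','side'),key=lambda r:abs(r['uv'][0]-256))
    P=pts('side',d,r['pixels'])
    for z in((.065,.09),(.15,.18)):
        b=P[(P[:,2]>z[0])&(P[:,2]<z[1])];print(i,len(b),np.round(b.mean(0),4),end=' ')
    print(round(P[:,2].max(),4))
E
```

```text
t 23.2 p [0.5442 0.0089 0.342 ] yang -7.26111981370617 z [-0. -0. -1.] w 0.08537628009124518 0.0 F [ 0.38  0.31 -0.14] q [ 0.02  0.32  0.21  1.46 -0.    1.71]
0 89 [0.5405 0.01   0.0761] 0 80 [0.5428 0.0117 0.1653] 0.1767
1 75 [0.5401 0.0088 0.0771] 1 82 [0.543  0.0116 0.1658] 0.1768
2 95 [0.5426 0.0045 0.0762] 2 83 [0.5429 0.0111 0.1662] 0.1772
3 89 [0.5413 0.0057 0.0764] 3 85 [0.543  0.0111 0.1658] 0.1789
4 83 [0.5412 0.0072 0.0763] 4 72 [0.5428 0.0125 0.1647] 0.1759
5 99 [0.5417 0.0088 0.076 ] 5 83 [0.5428 0.0112 0.1659] 0.1774
```

Still, upright and at the right height.

```bash
python3 -c "
from workcell import bot
print(bot.job_done())"
```

```text
the job is handed in; nothing more can be done
None
```

The check weight hangs upright and still on the crossbar by its hook with the robot clear, and the job was handed in at about 24 s; the gate's shutting I inferred from the wrist force falling back to the bare weight, and no verdict came back.

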